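Close a tube-rack clamp and counter-hold its hidden lock bolt

TASK

Slide the red-handled jaw of the clamp shut on the green tube rack until you feel the rack press firmly against the sprung stop pad, without crushing it. The small drive on the clamp's bracket is already running its nut, but the lock bolt just spins along: reach down into the narrow gap behind the bracket, grasp the brass bolt head and hold it from turning. Finish while still holding the head, with the rack still clamped, and leave the other things on the bench where they are.

Things in the scene. Friction and masses are not known exactly. Their poses are not given: they have to be found in the camera images.
- clamp: The rack clamp, fixed to the bench: grey base plate 270 (x) x 370 (y) x 20 mm. Origin: centre of its underside; x points to the bracket's side (roughly away from the robot), y along the jaw's slide, z up. White nut drive in front of the bracket at clamp x 7 to 51, y -88 to -32 mm, top z 84. The z values given elsewhere are heights above the bench.
- stop_face (a point): Middle of the face of the stop jaw's black sprung pad, which the rack is pressed against: clamp x -50, y -134, z 45 mm at rest. The pad is 100 mm wide (x), top z 67 mm; it gives way along -y up to 8 mm, pushing back 1.2 N per mm. Behind it the fixed aluminium stop jaw, top z 70 mm. Axes as the clamp's.
- pad (a joint): How far the sprung stop pad is pushed in (m), 0 at rest to 0.008; pushed in by 1.2 mm or more it clamps the rack firmly.
- jaw (a joint): Travel of the moving jaw (m): 0 = fully open, grows as it slides along the clamp's -y to the stop jaw; limit 0.098. It clamps the rack against the resting pad at 0.084; from there the pad's spring yields, until it bottoms at 0.092. The jaw slides with about 6 N friction and stays where left; the rack slides ahead of it with 1 to 4 N more. Over 60 N between jaw and rack crushes the rack.
- jaw_grip (a point): Gripping point on the moving jaw's red upright handle, z 90 mm, on its centre line, 14 mm below its top. The handle is 16 mm (clamp x) by 22 mm (clamp y), z 44 to 104 mm; pinch it from above, best across its 16 mm with the fingers either side along clamp x. It lies 50 mm behind the jaw's face (+y). Axes as the clamp's.
- jaw_face (a point): Middle of the moving jaw's face that meets the rack: clamp x -45, z 40 mm. The jaw plate is 90 mm wide, 10 mm thick, top at z 65 mm. Axes as the clamp's.
- rack: Green tube rack, loose on the clamp's base between the jaws, 0.17 to 0.33 kg: block 90 (x) x 105 (y) x 45 mm with capped tubes standing 23 mm above it. Origin: centre of its underside. Starts about 4 to 13 mm short of the stop pad; touching the resting pad its origin lies at clamp y = -81.5 mm.
- gap (a point): Middle of the gap behind the bracket, above the bolt, level with the bracket's top: clamp x 84, y -60, z 85 mm. The gap is 50 mm wide (x), open upward and at both ends, floor z 20 mm. Before it the dark steel bracket plate (clamp x 51 to 59, y -160 to 80, top z 85 mm), behind it the low blue rail (x 109 to 121, same y, top z 65 mm). Axes as the clamp's.
- bolt (a joint): Angle of the lock bolt about its axis, the clamp's x (rad). The drive turns it steadily at about 0.65 rad/s with about 0.08 N m until the head is held; gripped with 20 N or more it stands still.
- bolt_head (a point): Centre of the brass hexagonal bolt head, 18 mm across flats, 16 mm long along the bolt's axis (clamp x): clamp x 80, y -60, z 56 mm, 21 mm behind the bracket's rear face, on a 16 mm spacer. Pinch it from above, a finger either side along clamp y; nothing else stands in the gap. The point turns with the bolt about x: take directions from clamp.
- reagent: White reagent bottle, 52 mm diameter, 130 mm high, beside the clamp on its +y side; not to be moved. Origin: centre of underside.
- tipbox: Blue tip box with clear lid, 87 x 62 x 55 mm, beside the clamp on its -y side; not to be moved. Origin: centre of underside.
- purple_rack: Flat purple tube rack, 90 x 150 x 24 mm, on the left of the bench; not to be moved. Origin: centre of underside.
- jar: Glass jar with blue lid, 64 mm diameter, 90 mm high, on the right; not to be moved. Origin: centre of underside.
- red_rack: Red rack with orange-capped tubes, 100 x 140 x 78 mm, on the right; not to be moved. Origin: centre of underside.
- driver: Yellow-handled screwdriver lying on the left; not to be moved.

How it is judged:
By the outcome, as a careful person would: the job done as asked, in the order asked, and still so for the second after the job is handed in, while the arm keeps its last pose, push and grip.
It also fails if it takes over 48 s, if anything falls off the work surface, if the arm or the gripper's body presses on something with over 40 N, if the wrist force passes 120 N, or if a joint passes its speed limit or range.

ROBOT

A 6-joint arm with a two-finger parallel gripper is mounted at the origin on the work surface. World frame = base frame: x ahead of the robot, y to its left, z up, the work surface at z = 0. Lengths are in mm, angles in rad, forces in N, time in s.
With the tool pointing down it reaches from about 350 to 1000 mm from the base axis. Payload 7.1 kg.
Tool frame: the origin (TCP) lies between the finger pads, 19 mm behind the fingertips; this is the grasp point; z points along the fingers, y is the direction in which the jaws open and shut (so a half turn about z gives the same grasp; the last joint's range is limited). The gripper opens to 85 mm and grips with 20 to 120 N. Pads are 22 mm wide; open, the fingers measure 114 mm over their backs; the gripper's body (76 mm by 85 mm) begins 54 mm behind the grasp point. The pads swing forward as they close: fully open they stand 13 mm farther back than shut.
Start: joints at [-0.019, 0.423, 1.63, -0, 1.089, -0.019], TCP at [624.984, 0.026, 250.019] pointing down, gripper open.
Joint ranges: [-3, 3], [-0.9, 2.11], [0.09, 2.58], [-1.31, 4.45], [0.11, 2.69], [-2.54, 2.54]. Speed limits (rad/s): [2.39, 2.39, 3.01, 3.14, 3.14, 3.14].

INTERFACE

Orientations are given as a rotation vector (axis times angle).
In Python, from bench import robot gives the robot as it stands. The module is installed in compiled form; this text tells all that it offers. Calls block until the motion is done:
- robot.reach(position, orientation): joint-space move of the TCP to a pose.
- robot.servo_line(position, rotation=None, rate=150): straight line of the TCP; rotation=None keeps the orientation; rate is the mean speed in mm/s.
- robot.move_joints(angles): joint-space move.
- robot.command_gripper(opening, newtons=None): finger opening in mm; newtons is the grip in N (None keeps the last); returns when the fingers have stopped.
- robot.sleep(seconds).
- robot.solve_ik(position, orientation): joint angles nearest the present ones, or None.
- robot.get_obs(): the state.
- robot.capture(name): name is "scene" or "side" or "wrist"; returns the picture (420x560x3 uint8, red, green, blue); there is no depth.
- robot.get_calibration(name): a dict with "mtx" (3x3 intrinsics, pixels), "dist" ([k1, k2, p1, p2, k3] as OpenCV has them; the pictures are not rectified), "R" (3x3) and "t" (3): a world point X has camera coordinates R X + t. Camera axes: x right, y down, z forward; pixel columns grow to the right and rows downward; lengths in mm; the calibration is good to about 2 mm. A picture is of the moment at which its call begins: read the wrist's pose just before it. get_calibration takes no time and is no camera call; for the wrist camera it gives the pose at the moment of the call.
A pose or a line that the arm cannot do raises robot.MotionError and nothing moves.
- robot.job_done(): hands the job in, once; it reports no verdict.
The state is a dict: "time": time; "joint_pos": joint angles; "joint_vel": joint speeds; "joint_torque": joint torques, N m; "ee_pos": TCP position; "orientation": TCP orientation; "wrist_force": force on the tool from outside, world axes, zero at the start; "ft_torque": the same for the moment, N m; "opening": finger opening in mm.
Only numpy, scipy, OpenCV 4.12 (cv2) and the standard library are available. Lean on these libraries where they do the work, as an engineer would, in place of code of your own. Each camera call takes 0.05 s, during which the arm holds its last target. There are 200 camera calls.

## Working session

There is one attempt and no reset: what is moved stays moved. The work goes in short steps, each a Python script; the robot and the scene stay as the last script left them, time stands still between calls to the robot, and variables do not carry over. Pictures are saved under pics/ and viewed, about 8 in all and at most 12, crops included, and the job is handed in when it is done.

```bash
mkdir -p pics
python3 - <<'E'
from bench import robot
import cv2,numpy as np
for n in ["scene","wrist"]:
    c=robot.get_calibration(n); im=robot.capture(n)
    cv2.imwrite(f"pics/{n}0.png",cv2.resize(im[:,:,::-1],(800,600)))
    np.savez(f"{n}0.npz",im=im,**{k:np.array(v) for k,v in c.items()})
    print(n,c)
print(robot.get_obs())
E
```

```text
scene {'mtx': array([[436.83506794,   0.        , 280.92842548],
       [  0.        , 436.83506794, 209.71915356],
       [  0.        ,   0.        ,   1.        ]]), 'dist': array([-0.0078623,  0.       ,  0.       ,  0.       ,  0.       ]), 'R': array([[ 0.64167622,  0.7667286 ,  0.019465  ],
       [ 0.43684812, -0.34450335, -0.83095196],
       [-0.63040887,  0.54170536, -0.55600355]]), 't': array([-318.2423315 , -174.76481321, 1932.93273808])}
wrist {'mtx': array([[377.54630444,   0.        , 270.85295137],
       [  0.        , 377.54630444, 208.22826279],
       [  0.        ,   0.        ,   1.        ]]), 'dist': array([-0.08334037,  0.        ,  0.        ,  0.        ,  0.        ]), 'R': array([[ 9.99997925e-01, -1.27037043e-03, -1.59231142e-03],
       [-7.78470090e-04, -9.60704363e-01,  2.77572550e-01],
       [-1.88236049e-03, -2.77570734e-01, -9.60703359e-01]]), 't': array([-625.03251428,  -35.50747501,  379.86550488])}
{'time': 0.1, 'joint_pos': array([-1.89772662e-02,  4.23781205e-01,  1.63060576e+00,  6.95730575e-07,
        1.08860808e+00, -1.90194034e-02]), 'joint_vel': array([ 0.00015397,  0.00064745, -0.0029336 ,  0.00010691,  0.00012685,
       -0.0006286 ]), 'joint_torque': array([ 5.57094211e-05, -5.58422327e+01, -2.82446283e+01, -1.17158891e-05,
        3.01709355e-03, -1.51726192e-05]), 'ee_pos': array([6.24532478e+02, 4.89750903e-02, 2.49315998e+02]), 'orientation': array([-2.22068008e+00, -2.22077294e+00,  1.52661110e-03]), 'wrist_force': array([-0.203614  ,  0.47772596,  0.05783995]), 'ft_torque': array([ 0.02226875,  0.03227403, -0.01929281]), 'opening': 85.38436014965185}
```

View pics/scene0.png

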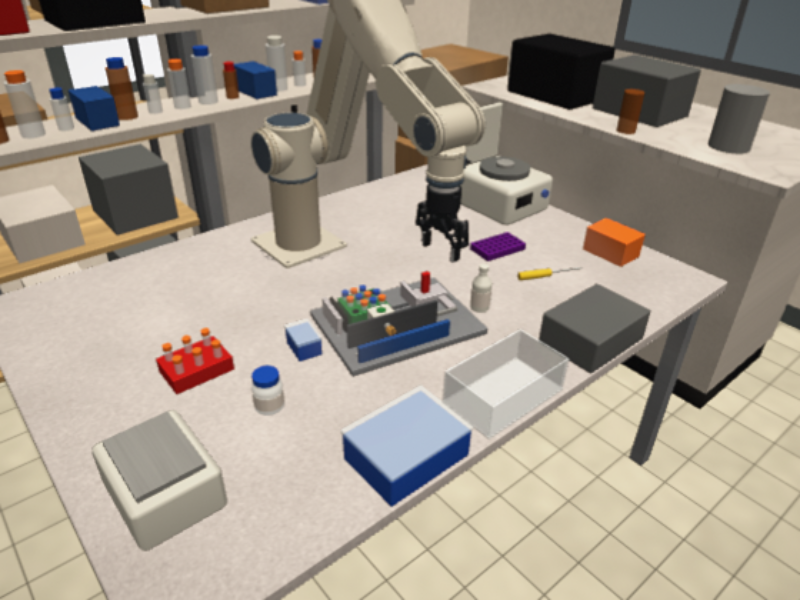

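View pics/wrist0.png

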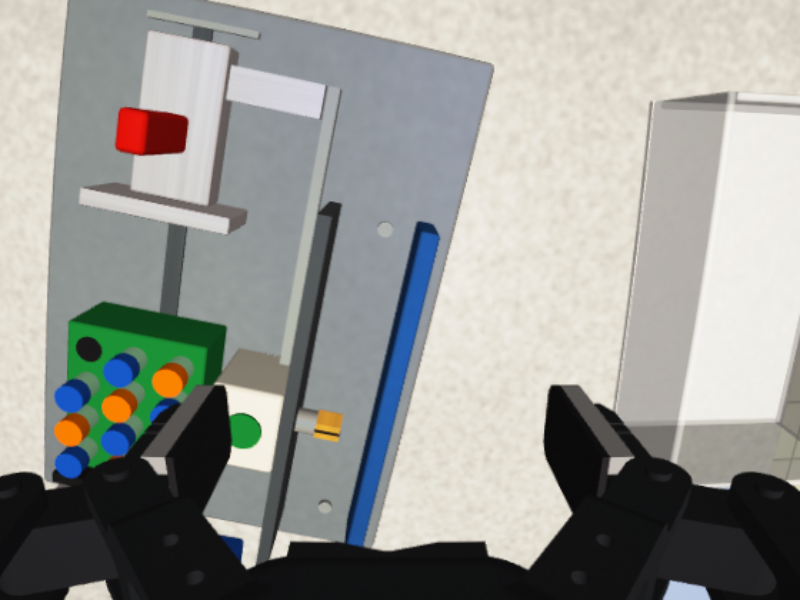

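The wrist view shows the clamp well: handle top ≈(133,131), brass head ≈(328,425), plate corner ≈(493,66). I'll fit the clamp pose to its corners and check it with a zoomed overlay.

```bash
cat > fit.py <<'E'
import numpy as np,cv2
from scipy.optimize import least_squares
def W(p,P):
    P=np.atleast_2d(np.array(P,float)); c,s=np.cos(p[2]),np.sin(p[2])
    return np.c_[p[0]+c*P[:,0]-s*P[:,1],p[1]+s*P[:,0]+c*P[:,1],P[:,2]]
def proj(C,X): return cv2.projectPoints(X,cv2.Rodrigues(C['R'])[0],C['t'].astype(float),C['mtx'],C['dist'])[0][:,0]
def fit(C,P,U,x0): 
    r=least_squares(lambda p:(proj(C,W(p,P))-U).ravel(),x0,loss='soft_l1',x_scale=[100,100,1]); return r.x,(proj(C,W(r.x,P))-U)
E
python3 - <<'E'
from fit import *
C=np.load('wrist0.npz')
P=[(135,185,20),(51,80,85),(7,-32,84),(51,-32,84),(51,-88,84),(80,-60,65)]
U=np.array([(493,66),(318,214),(222,384),(283,395),(268,470),(328,416)])*.7
p,r=fit(C,P,U,[500,-50,-.15]);print(p,r.round(1))
im=cv2.resize(C['im'][:,:,::-1].copy(),None,fx=2.2,fy=2.2,interpolation=cv2.INTER_CUBIC)
def box(x0,x1,y0,y1,z):
    q=proj(C,W(p,[(x0,y0,z),(x1,y0,z),(x1,y1,z),(x0,y1,z)]))*2.2
    cv2.polylines(im,[q.astype(int)],True,(255,0,255),1)
for b in [(-135,135,-185,185,20),(51,59,-160,80,85),(109,121,-160,80,65),(7,51,-88,-32,84),(72,88,-69,-51,56)]: box(*b)
cv2.imwrite('pics/fit0.png',im[:600,:800])
E
```

```text
[ 5.20843790e+02 -3.27331233e+01 -2.18876995e-01] [[ 2.4 -1.6]
 [-0.4 -0.8]
 [-7.7 -1.2]
 [ 0.5  1.7]
 [ 1.3  4.1]
 [-1.1 10.7]]
```

View pics/fit0.png

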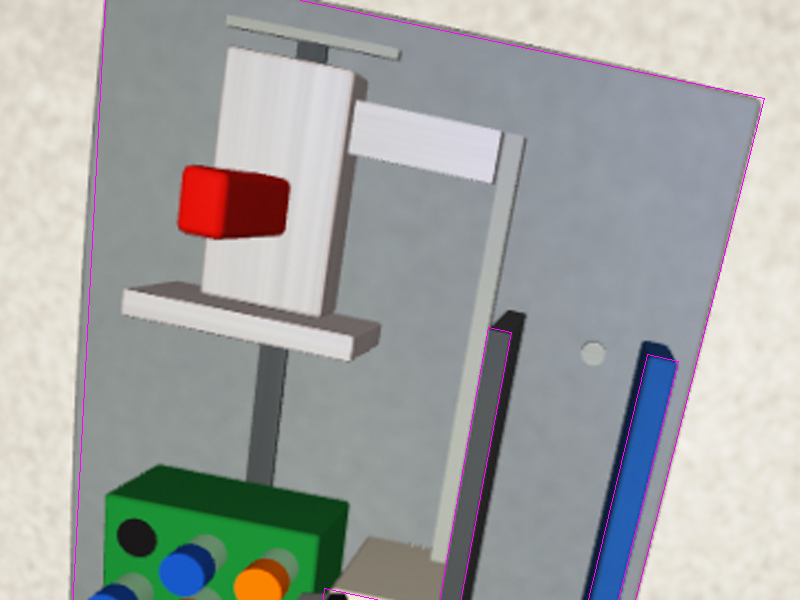

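The overlay matches plate corner, bracket and rail tops to about 1 px. I'll refine using those corners, locate the handle, then approach and pinch it.

```bash
cat >> fit.py <<'E'
from scipy.spatial.transform import Rotation as Ro
def ori(yaw): return (Ro.from_euler('z',yaw)*Ro.from_rotvec([-np.pi/2**.5,-np.pi/2**.5,0])).as_rotvec()
def back(C,uv,z):
    d=np.r_[cv2.undistortPoints(np.array([[uv]],float),C['mtx'],C['dist'])[0,0],1]
    o=-C['R'].T@C['t']; d=C['R'].T@d; return o+d*(z-o[2])/d[2]
def toclamp(p,X):
    return Ro.from_euler('z',-p[2]).apply(X-np.array([p[0],p[1],0]))
E
python3 - <<'E'
from fit import *
from bench import robot
C=np.load('wrist0.npz')
P=[(135,185,20),(51,80,85),(59,80,85),(109,80,65),(121,80,65)]
U=np.array([(762,98),(489,327),(512,333),(648,354),(678,361)])/2.2
p,r=fit(C,P,U,[520,-33,-.219]);print(p,r.round(1))
h=toclamp(p,back(C,np.array([203,202])/2.2,104));print('handle clamp',h)
jf=toclamp(p,back(C,np.array([238,338])/2.2,65));print('jaw top front mid',jf)
np.save('pose.npy',p)
g=W(p,[(h[0],h[1],90)])[0]; up=g+[0,0,60]
for dy in(0,-88):
    for z in (60,0): print(robot.solve_ik(W(p,[(h[0],h[1]+dy,90+z)])[0],ori(p[2])))
for s in(1,-1): print(s,robot.solve_ik(W(p,[(81,-60,56)])[0],ori(p[2]+s*np.pi/2)))
robot.command_gripper(50,40)
robot.reach(up,ori(p[2])); print(robot.get_obs()['time'],robot.get_obs()['ee_pos']-up)
c=robot.get_calibration('wrist');C={k:np.array(v) for k,v in c.items()}
im=cv2.resize(robot.capture('wrist')[:,:,::-1],(800,600)).copy()
for q in proj(C,W(p,[(h[0]+a,h[1]+b,104) for a in(-8,8) for b in(-11,11)]))/.7: cv2.circle(im,tuple(map(int,q)),3,(255,0,255),1)
cv2.imwrite('pics/above.png',im)
E
```

```text
[ 5.20992644e+02 -3.31096255e+01 -2.14967023e-01] [[ 0.6 -0.3]
 [-0.3  0.5]
 [-0.4 -0.1]
 [-0.1  0. ]
 [ 0.4 -0.1]]
handle clamp [-44.14504597 103.78161451 104.        ]
jaw top front mid [-43.63758094  53.74242309  65.        ]
[0.13064672 0.3999914  1.9599426  0.         0.78165865 0.34561374]
[0.13064672 0.50664832 1.98295475 0.         0.65198958 0.34561374]
[-0.04191982  0.36997493  2.01246118  0.          0.75915654  0.17304721]
[-0.04191982  0.4821854   2.03629579  0.          0.62311146  0.17304721]
1 [-2.03432241e-01  6.55881855e-01  1.78398977e+00 -4.44089210e-16
  7.01721024e-01 -1.55926154e+00]
-1 [-2.03432241e-01  6.55881855e-01  1.78398977e+00 -8.88178420e-16
  7.01721024e-01  1.58233111e+00]
1.2833 [1.98803335 0.0534422  0.98712658]
```

View pics/above.png

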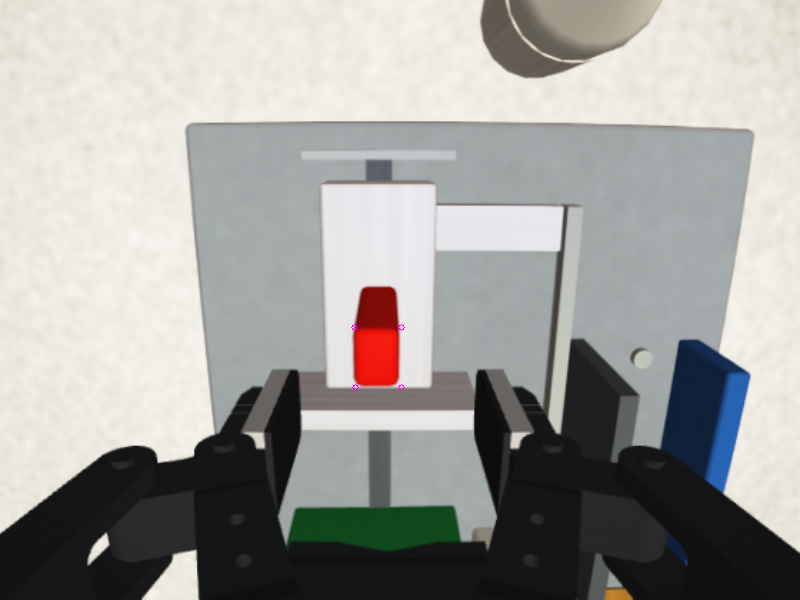

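The predicted handle corners fall on the red top at (355–400, 327–387), so the jaw is fully open (handle y ≈105). Next I'll pinch it and push, logging force.

Run:
```python
from fit import *
from bench import robot
p=np.load('pose.npy'); ey=np.array([-np.sin(p[2]),np.cos(p[2]),0])
def T(t): return W(p,[(-45,104.8-t,90)])[0]
def st(tag):
    o=robot.get_obs(); c=toclamp(p,o['ee_pos']); f=toclamp([0,0,p[2]],o['wrist_force'])
    print(tag,round(o['time'],2),'clamp',c.round(1),'F',f.round(1),'op',round(o['opening'],1)); return f[1],104.8-c[1]
st('pre')
robot.servo_line(T(0),rate=80); robot.sleep(.2); st('down')
robot.command_gripper(10,40); robot.sleep(.2); st('grip')
robot.servo_line(T(40),rate=50); st(40)
robot.servo_line(T(66),rate=30); st(66)
for t in [70,74,77,79,80,81,82,83,84,85]:
    robot.servo_line(T(t),rate=10); robot.sleep(.15)
    f,a=st(t)
    if f>25: break
```

```text
pre 1.33 clamp [-41.6 104.2 151.3] F [ 0.  -0.5  1. ] op 50.4
down 2.43 clamp [-44.7 104.9  90.5] F [-0.4  0.   0.2] op 49.7
grip 3.03 clamp [-46.1 104.7  90.3] F [-5.1  1.4  7.3] op 15.6
40 3.98 clamp [-46.1  64.9  90.3] F [-5.7  2.   8.2] op 15.4
66 5.0 clamp [-46.2  39.1  90.3] F [-5.7  2.4  7.4] op 15.5
70 5.7 clamp [-46.1  35.3  90.3] F [-5.4  4.8  8. ] op 15.3
74 6.4 clamp [-46.2  31.4  90.3] F [-5.5  5.5  7.5] op 15.4
77 7.0 clamp [-46.1  28.5  90.3] F [-6.5  5.9  6.6] op 15.8
79 7.5 clamp [-46.2  26.5  90.3] F [-5.7  6.5  7. ] op 15.6
80 7.9 clamp [-46.2  25.5  90.3] F [-5.4  6.5  7. ] op 15.5
81 8.3 clamp [-46.2  24.5  90.3] F [-6.5  6.6  6.7] op 15.7
82 8.7 clamp [-46.2  23.5  90.3] F [-6.5  7.2  7.2] op 15.6
83 9.1 clamp [-46.2  22.5  90.3] F [-5.8  6.7  7.8] op 15.4
84 9.5 clamp [-46.1  21.6  90.3] F [-6.3  6.9  6.5] op 15.3
85 9.9 clamp [-46.2  20.6  90.3] F [-5.6  8.1  7.1] op 15.2
```

Force was flat at about 6.8 N and has just started to rise. I'll continue in 1 mm steps to about 4 N above that.

Run:
```python
from fit import *
from bench import robot
p=np.load('pose.npy')
for t in [86,87,88,89,90]:
    robot.servo_line(W(p,[(-45,104.8-t,90)])[0],rate=10); robot.sleep(.3)
    F=[];
    for _ in range(5): robot.sleep(.04); o=robot.get_obs(); F.append(toclamp([0,0,p[2]],o['wrist_force']))
    f=np.mean(F,0); print(t,round(o['time'],2),toclamp(p,o['ee_pos']).round(1),f.round(1))
    if f[1]>=11.2: break
c=robot.get_calibration('wrist'); im=robot.capture('wrist')
cv2.imwrite('pics/clamped.png',cv2.resize(im[:,:,::-1],(800,600)))
```

```text
86 10.66 [-46.2  19.8  90.3] [-5.7  8.7  7.3]
87 11.42 [-46.1  18.9  90.3] [-6.   9.8  6.8]
88 12.18 [-46.1  18.   90.3] [-6.2 11.1  7. ]
89 12.93 [-46.1  17.2  90.3] [-5.8 12.4  6.6]
```

View pics/clamped.png

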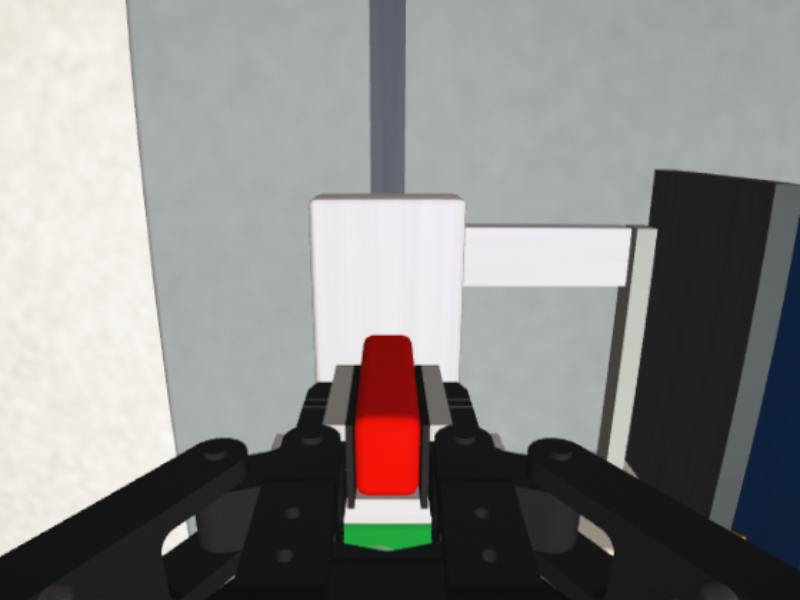

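The jaw plate sits on the rack, and force rose about 1.2 N/mm for some 3.5–4 mm of pad travel, so it is firmly clamped. Now I'll release and move above the bolt.

Run:
```python
from fit import *
from bench import robot
p=np.load('pose.npy')
robot.command_gripper(50); o=robot.get_obs(); c=toclamp(p,o['ee_pos']); print(o['time'],c,o['wrist_force'])
robot.servo_line(W(p,[(-45,c[1],190)])[0],rate=120)
robot.command_gripper(42,60)
robot.reach(W(p,[(81,-60,150)])[0],ori(p[2]-np.pi/2)); robot.sleep(.2)
o=robot.get_obs(); print(o['time'],toclamp(p,o['ee_pos']),o['wrist_force'],o['opening'])
C={k:np.array(v) for k,v in robot.get_calibration('wrist').items()}
im=cv2.resize(robot.capture('wrist')[:,:,::-1],(800,600)).copy()
for b in [(51,59,-160,80,85),(109,121,-160,80,65)]:
    x0,x1,y0,y1,z=b; q=proj(C,W(p,[(x0,y0,z),(x1,y0,z),(x1,y1,z),(x0,y1,z)]))/.7
    cv2.polylines(im,[q.astype(int)],True,(255,0,255),1)
for q in proj(C,W(p,[(x,-60,56) for x in(72,80,88)]))/.7: cv2.circle(im,tuple(map(int,q)),3,(255,0,255),1)
cv2.imwrite('pics/bolt.png',im)
cv2.imwrite('pics/scene1.png',cv2.resize(robot.capture('scene')[170:270,200:350,::-1],(800,533),interpolation=cv2.INTER_CUBIC))
```

```text
13.4083 [-44.89431367  15.63654272  89.9897785 ] [ 0.07832453 -0.40800155 -0.00428604]
16.1167 [ 80.82959042 -59.71945579 150.21296381] [-0.00725337 -0.52513343 -0.08472781] 41.709942796825885
```

View pics/bolt.png

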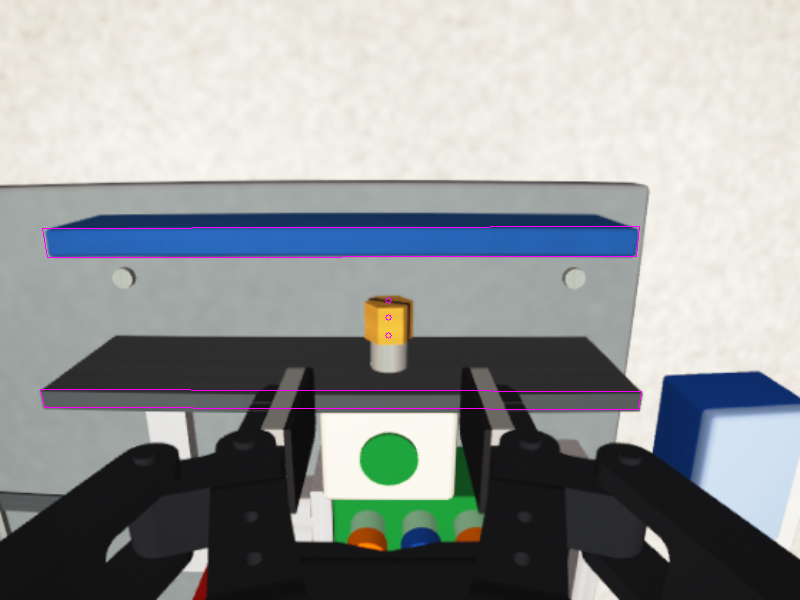

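View pics/scene1.png

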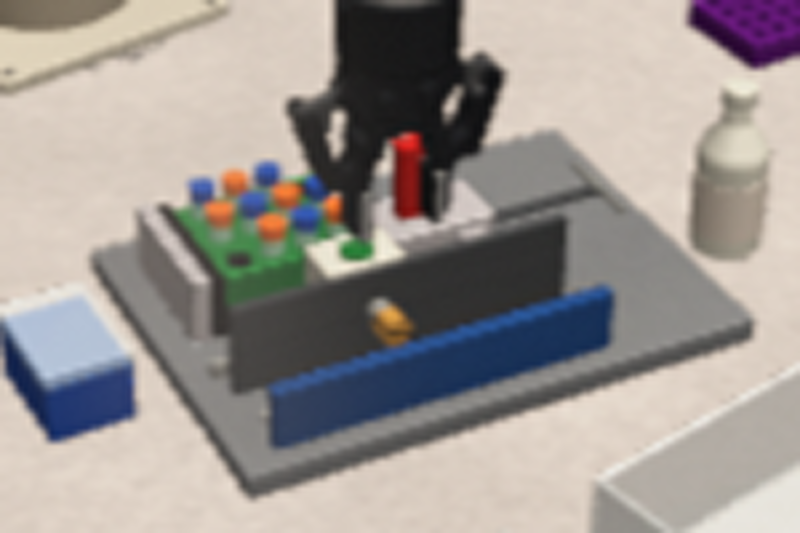

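The head sits at about (388,320), centred on the predicted points, and the gap is clear on both sides of it. The scene crop shows the rack against the black pad. Now I'll descend and grip.

Run:
```python
from fit import *
from bench import robot
p=np.load('pose.npy')
def st(t):
    o=robot.get_obs(); print(t,round(o['time'],2),toclamp(p,o['ee_pos']).round(1),toclamp([0,0,p[2]],o['wrist_force']).round(1),o['ft_torque'].round(2),round(o['opening'],2))
for z in (100,75,56): robot.servo_line(W(p,[(81,-60,z)])[0],rate=60); st(z)
robot.command_gripper(10,60)
for _ in range(6): robot.sleep(.3); st('hold')
for n in('scene','side'):
    im=robot.capture(n); cv2.imwrite(f'pics/{n}2.png',cv2.resize(im[:,:,::-1],(800,600)))
    np.savez(f'{n}2.npz',im=im,**{k:np.array(v) for k,v in robot.get_calibration(n).items()})
im=robot.capture('wrist');cv2.imwrite('pics/wrist2.png',cv2.resize(im[:,:,::-1],(800,600)))
```

```text
100 17.2 [ 81.3 -60.  100.3] [ 0.  -0.4  0.2] [-0.01 -0.01  0.03] 42.02
75 17.77 [ 80.8 -60.   74.6] [ 0.4  0.1 -0.2] [-0.03 -0.07  0.01] 41.62
56 18.23 [ 80.7 -60.   55.5] [-0.4  0.6 -0.5] [-0.01  0.    0.  ] 41.91
hold 18.87 [ 81.2 -60.2  56.3] [-0.4 -2.8  4.4] [-0.36  0.19 -0.02] 16.73
hold 19.17 [ 81.2 -60.2  56.3] [-1.6 -3.7  6.4] [-0.5   0.27  0.05] 16.89
hold 19.47 [ 81.2 -60.2  56.3] [-0.5 -3.7  5.6] [-0.48  0.25 -0.01] 16.62
hold 19.77 [ 81.2 -60.2  56.3] [-0.8 -4.1  5.6] [-0.44  0.32  0.  ] 16.31
hold 20.07 [ 81.2 -60.2  56.3] [-0.6 -3.5  5.4] [-0.49  0.26  0.02] 16.8
hold 20.37 [ 81.2 -60.2  56.3] [-0.1 -3.6  6.3] [-0.46  0.27  0.02] 16.46
```

View pics/wrist2.png

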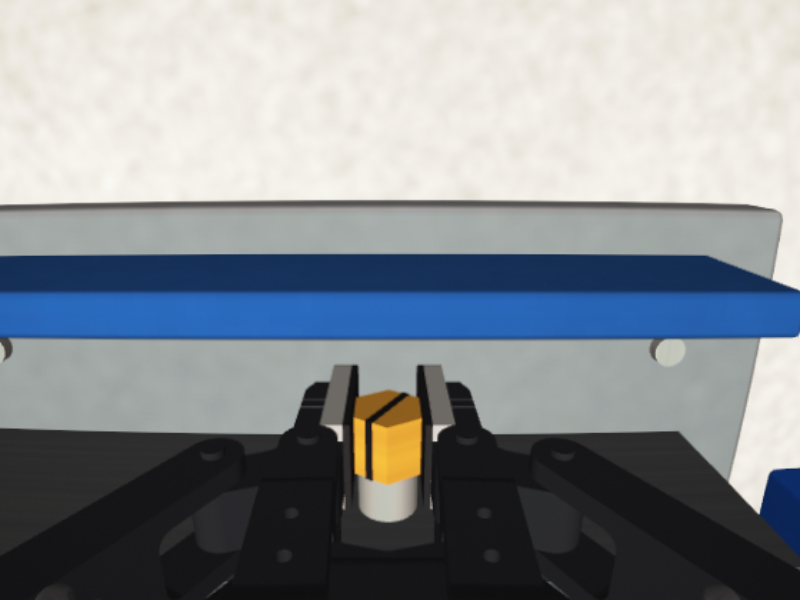

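View pics/side2.png

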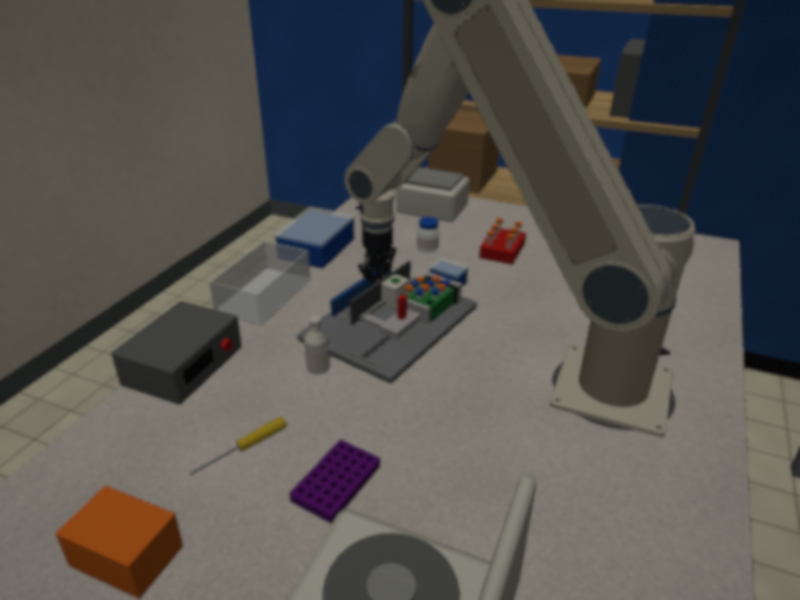

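The head is pinched between the pads, with its slot mark near (390,405). Two checks before handing in: that the head stands still over time, and that the jaw is still at its clamped travel (using the red blob).

Run:
```python
from fit import *
from bench import robot
p=np.load('pose.npy')
a=robot.capture('wrist'); robot.sleep(1.5); b=robot.capture('wrist')
A,B=[cv2.GaussianBlur(i[265:345,240:305],(3,3),0).astype(int) for i in(a,b)]
o=robot.get_obs(); print('wrist diff max/mean',abs(A-B).max(),abs(A-B).mean(),o['time'],o['opening'],o['ft_torque'])
prev=cv2.resize(cv2.imread('pics/wrist2.png'),(560,420))[:,:,::-1]; print('vs 2s before',abs(prev[265:345,240:305].astype(int)-A).mean())
for n in('scene','side'):
    C={k:np.array(v) for k,v in robot.get_calibration(n).items()}; im=robot.capture(n)
    top=proj(C,W(p,[(-45,17,74)]))[0]; u,v=top.astype(int)
    sub=im[v-25:v+25,u-20:u+20].astype(int); m=(sub[...,0]>110)&(sub[...,1]<50)&(sub[...,2]<50)
    ys,xs=np.nonzero(m); c=np.array([xs.mean()+u-20,ys.mean()+v-25])
    # expected blob: mean of hull of handle box, for range of y
    for y in (14,17,20,23):
        q=proj(C,W(p,[(-45+i,y+j,k) for i in(-8,8) for j in(-11,11) for k in(46,104)]))
        M=cv2.moments(cv2.convexHull(q.astype(np.float32))); print(n,y,(M['m10']/M['m00']-c[0]).round(2),(M['m01']/M['m00']-c[1]).round(2),len(xs),M['m00'])
    if n=='scene': cv2.imwrite('pics/scene3.png',cv2.resize(im[190:260,205:310,::-1],(800,533),interpolation=cv2.INTER_CUBIC))
```

```text
wrist diff max/mean 2 0.20314102564102565 22.1167 16.75238215037367 [-0.45909206  0.21140925 -0.04242796]
vs 2s before 2.0139102564102562
scene 14 nan nan 0 114.3285714937374
scene 17 nan nan 0 114.20578453759663
scene 20 nan nan 0 114.08331697550602
scene 23 nan nan 0 113.96141288778745
side 14 0.24 5.71 4 132.64146622503176
side 17 -0.28 6.11 4 133.01696271728724
side 20 -0.81 6.51 4 133.3941842711065
side 23 -1.33 6.91 4 133.77303817821667<stdin>:12: RuntimeWarning: Mean of empty slice.
  ret = ret.dtype.type(ret / rcount)
```

View pics/scene3.png

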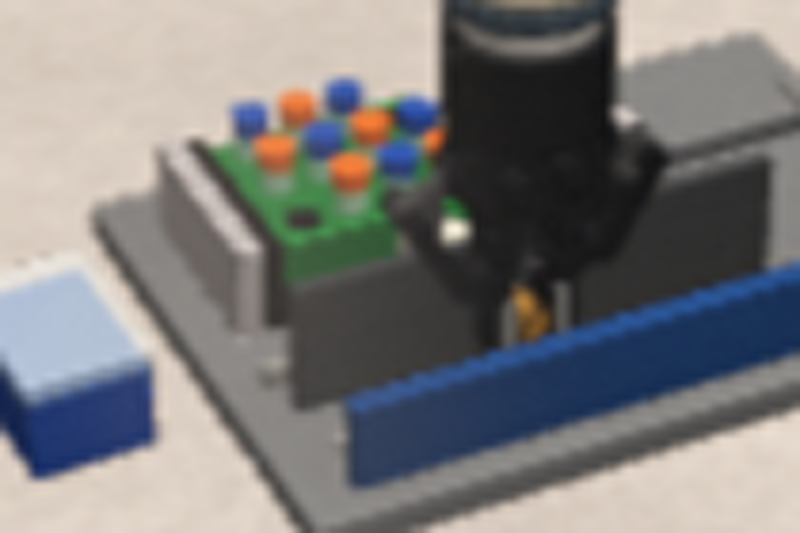

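Run:
```python
from fit import *
p=np.load('pose.npy'); C=np.load('side2.npz'); im=C['im'].astype(int)
u,v=proj(C,W(p,[(-45,17,74)]))[0].astype(int)
s=im[v-15:v+15,u-12:u+12]; w=np.clip(s[...,0]-2*s[...,1:].max(2),0,None)*(s[...,1]<70)
yy,xx=np.mgrid[v-15:v+15,u-12:u+12]; c=[(w*xx).sum()/w.sum(),(w*yy).sum()/w.sum()]; print(c,(w>0).sum())
for y in (10,14,17,20,24):
    q=proj(C,W(p,[(-45+i,y+j,k) for i in(-8,8) for j in(-11,11) for k in(46,104)]))
    M=cv2.moments(cv2.convexHull(q.astype(np.float32))); print(y,round(M['m10']/M['m00'],2),round(M['m01']/M['m00'],2))
```

```text
[np.float64(280.98870056497174), np.float64(213.3595879029578)] 77
10 281.43 212.68
14 280.74 213.21
17 280.22 213.61
20 279.69 214.01
24 278.99 214.55
```

```bash
python3 -c "
from bench import robot
robot.job_done(); o=robot.get_obs(); print(o['time'],o['opening'])"
```

```text
the job is handed in; nothing more can be done
the job is handed in; nothing more can be done
```

I closed the jaw on the rack, released the handle, and gripped the brass bolt head in the gap. The job was handed in at about 22 s, with the head still held at the 60 N grip setting.

- **Rack clamped:** the push force was flat at about 6.8 N. From 84 mm of jaw travel it rose by about 1.2 N/mm, ending at 12.4 N at about 87.6 mm. That puts the pad about 3.5–4 mm in, and the push was far below the 60 N that would crush the rack.
- **After release:** when I let go of the handle, the arm sprang forward about 1.6 mm, so the jaw may have followed a little. A coarse side-camera check put the handle at clamp y ≈13–15, against about 17 before I let go. At about 4 mm per pixel this only shows that the jaw did not open again. It does not measure the pad travel. The scene picture shows the rack against the pad.
- **Bolt held:** two wrist pictures 1.5 s apart were practically identical. The finger opening stayed steady at about 16.7 mm.
- **Failed check:** my first automatic check of the jaw position failed because its colour threshold was too strict. The side-camera figure above comes from the repeat with a looser one.
- **Other items:** nothing else on the bench was touched. The largest reading at the wrist was about 16 N.

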